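Fish a truck hanger out of the half-covered parts case

TASK

Slide the clear cover of the parts case all the way back over the fixed pane, then take out the long truck hanger lying in the front lane: it is longer than the opening, so bring its free end up first and draw it out at a slant, without prying it against the fixed acrylic pane. Finish while still holding it in the gripper, at rest, with its whole length well clear, a good hand's breadth above the top of the case. Leave the wheel, cup, baseplate and mini tool on the counter where they are.

Things in the scene. Friction and masses are not known exactly. Their poses are not given: they have to be found in the camera images.
- case: Parts case fixed to the counter, 190 (x) x 316 (y) x 69 mm. Origin: centre of its underside, on the counter. y runs along its length and rails; its -x side looks to the robot. Walls 8 mm, floor top at z = 6 mm, end walls 60 mm high; inside 174 x 300 mm. Aluminium rails on both long sides, top at 69 mm, lips overhang the inside 5 mm. Its +y half is roofed by a fixed pane, its -y half by the cover.
- opening_center (a point): Centre of the hanger lane's opening, 60 mm above the counter, at case x = -22, y = -75 mm; axes as the case's. The front lane (case x = -87 to 43 mm) holds the hanger and is open from case y = -150 mm (end wall) to 0 (pane's edge) once the cover is back. A 4 mm clear divider, 56 mm high, at case x = 43 to 47 mm parts it from the 40 mm back lane, with orange bushings fixed on posts.
- pane: Fixed clear acrylic pane over the case's +y half, 174 x 150 x 4 mm, underside 56 mm and top 60 mm above the counter. Its origin is the middle of its free edge (case y = 0), on the underside; axes as the case's. It does not move.
- cover (a joint): How far the clear acrylic cover is open, in m: 0 closed (over the opening), 0.150 fully open (over the fixed pane, its edge within 1 mm of the pane's edge). Opens towards case +y. Cover 172 x 156 x 4 mm, top 65 mm above the counter. Slides with 1.5 N friction and light damping (4 N s/m), stays where left, starts 0 to 40 mm open.
- cover_knob (a point): Middle of the cover's aluminium pull knob, 76 mm above the counter: an upright cylinder 18 mm in diameter, 22 mm tall (top 87 mm above the counter), at the centre of the cover. At joint 0 it is at case x = 0, y = -73 mm. Moves with the cover.
- hanger: Truck hanger with axle, 0.2 to 0.3 kg, loose on the front lane's floor, partly under the pane. Origin: underside of its middle, near its centre of mass. y: along the axle, about the case's y; z up; x towards the ring. Axle 216 mm long, 8 mm diameter, 13 mm nuts at the ends. Barrel 22 mm diameter, y = -68 to 68 mm, axis at z = 11 mm. Ring to x = 46, nose to x = -36 mm, within y = -31 to 31 mm.
- hanger_front_end (a point): The end of the axle that lies in the opening (hanger y = -108 mm), on the axle's axis; 6 to 20 mm from the case's -y end wall at the start.
- hanger_rear_end (a point): The other end of the axle (hanger y = 108 mm), on the axle's axis; hidden 72 to 86 mm under the fixed pane at the start.
- hanger_front_arm (a point): On the barrel's axis at hanger y = -52 mm, the middle of the bare barrel arm (y = -68 to -36 mm, 22 mm in diameter) that lies in the opening: a good place to grip.
- wheel: White cruiser wheel, 60 mm in diameter, 44 mm high, standing on its side face on the counter. Origin: centre of its underside. Bystander.
- cup: Squat brass cup of bolts, 76 mm in diameter, 48 mm high, upright on the counter. Origin: centre of its underside. Bystander.
- baseplate: Blue truck baseplate, 80 x 56 mm, with an upright steel kingpin to 57 mm above the counter. Origin: centre of its underside. Bystander.
- mini_tool: Steel T-shaped mini tool lying flat on the counter, 114 mm long along its x, 58 mm across, about 16 mm high. Origin: near its middle, on the underside. Bystander.

How it is judged:
By the outcome, as a careful person would: the job done as asked, in the order asked, and still so for the second after the job is handed in, while the arm keeps its last pose, push and grip.
It also fails if it takes over 48 s, if anything falls off the work surface, if the arm or the gripper's body presses on something with over 40 N, if the wrist force passes 120 N, or if a joint passes its speed limit or range.

ROBOT

A 6-joint arm with a two-finger parallel gripper is mounted at the origin on the work surface. World frame = base frame: x ahead of the robot, y to its left, z up, the work surface at z = 0. Lengths are in m, angles in rad, forces in N, time in s.
With the tool pointing down it reaches from about 0.225 to 0.725 m from the base axis. Payload 3.1 kg.
Tool frame: the origin (TCP) lies midway between the tips of the shut fingers; the grasp point (between the pads) lies 19 mm behind it (bot.tcp_to_grasp is the z of the grasp point in the tool frame, in m); z points along the fingers, y is the line along which they close (so a half turn about z gives the same grasp; the last joint's range is limited). The gripper opens to 85 mm and grips with 20 to 120 N. Pads are 22 mm wide; open, the fingers measure 114 mm over their backs; the gripper's body (76 mm by 85 mm) begins 54 mm behind the grasp point. The pads swing forward as they close: fully open they stand 13 mm farther back than shut.
Start: joints at [1.064, 0.048, 0.099, 1.622, 0, 1.443], TCP at [0.194, 0.488, 0.206] pointing down, gripper open.
Joint ranges: [-2.91, 2.91], [-0.99, 1.94], [-1.21, 1.42], [-2.12, 2.29], [-1.49, 1.47], [-3.14, 3.14]. Speed limits (rad/s): [2.79, 2.79, 3.14, 3.14, 3.14, 3.14].

INTERFACE

Orientations are given as a unit quaternion [x, y, z, w].
In Python, from workcell import bot, cams, finish_job gives the robot as it stands.
- The arm moves only by the tool apply_moves, never from a script. Its argument "increments" is a list of rows, each a list of 2 entries, a list of its own where there are three numbers: the shift along the tool's x, y, z in units of 500 mm (1.0 is 500 mm), then the turn about the tool's z in units of pi/4 rad (1.0 is pi/4 rad). In form: [[[x, y, z], yaw], ...]. A call has 1 to 12 rows; each row shifts and turns the commanded pose from where the row before left it, along the tool's axes as they then stand; what a row does not reach is not made up. A row lasts 1/12 s, in which the tool goes at most 41.7 mm and 7.16 degrees, less where a joint would pass 70% of its speed; a pose out of reach is approached as far as the arm can. A call with a number of a shift or a turn outside -1 to 1 is refused whole. A call with a gripper value outside its range is refused whole. "claw" is the closure, from 0 (fully open) to 1 (shut), set as the call begins (left out, the last holds). The fingers move at their own pace and stop on an object; the grip force is fixed at half the most. Time passes only in rows, so rows that do not move let the fingers close. It gives the time, the measured TCP pose, the force, the opening and the grip force at its end, in the units of the state.
- bot.sense(): the state, without advancing time (a new reading comes with each control period).
- cams.grab_frame(name): name is "scene" or "top" or "wrist"; returns a dict with "frame" (384x512x3 uint8, blue, green, red), "camera_matrix" (3x3 intrinsics, pixels), "view" (4x4, takes a point from world to camera coordinates). Camera axes: x right, y up, looking along -z (the intrinsics and any distortion apply to the point x, -y, -z); pixel columns grow to the right and rows downward; lengths in m; the calibration is good to about 2 mm. A picture is of the moment at which its call begins. There is no depth.
- finish_job(): hands the job in; it is judged then, once.
The state is a dict: "clock": time; "q": joint angles; "joint_velocities": joint speeds; "effort": joint torques, N m; "position": TCP position; "tcp_rot": TCP orientation; "contact_force": force on the tool from outside, world axes, zero at the start; "torque": the same for the moment, N m; "finger_gap": opening from 0.0 (shut) to 1.0 (fully open); "grasp_force": force on a finger pad.
Only numpy, scipy, OpenCV 4.12 (cv2) and the standard library are available. Lean on these libraries where they do the work, as an engineer would, in place of code of your own. Each camera call takes 0.05 s, during which the arm holds its last target. There are 200 camera calls.

## Working session

There is one attempt and no reset: what is moved stays moved. The work goes in short steps, Python scripts to look and compute and a tool call to move; the robot and the scene stay as the last step left them, time stands still between calls to the robot, and variables do not carry over. Pictures are saved under pics/ and viewed, at most 10 in all, crops included, and the job is handed in when it is done.

Besides the shell and the picture viewer there is one more tool, called after "Request:" as name(argument=value, ...), one argument or row to a line, values as JSON. apply_moves: Moves the arm, as the interface text tells. Its arguments: {"type":"object","properties":{"increments":{"type":"array","items":{"type":"array"}},"claw":{"type":"number"}},"required":["increments"]}

```bash
mkdir -p pics; ls; python3 - <<'E'
from workcell import bot,cams
import cv2,numpy as np
print(bot.sense())
f=[cams.grab_frame(n) for n in("top","scene")]
for n,g in zip(("top","scene"),f):
    cv2.imwrite(f"pics/{n}0.png",g["frame"]); print(n,g["camera_matrix"].round(1).tolist(),g["view"].round(3).tolist(),[k for k in g])
E
```

```text
pics
{'clock': 0.0, 'q': array([1.06423759e+00, 4.87153104e-02, 9.75533363e-02, 1.62201538e+00,
       9.94925492e-06, 1.44297642e+00]), 'joint_velocities': array([-0.00122973, -0.00113096,  0.00020543,  0.00032452, -0.00127741,
        0.0004473 ]), 'effort': array([-6.81679667e-04, -3.38788211e+01,  3.20012641e+01,  2.04132748e-02,
       -1.86944080e-04,  9.40597403e-06]), 'position': array([0.19379783, 0.48717656, 0.20491338]), 'tcp_rot': array([ 1.88239492e-01,  9.82122434e-01, -1.12957258e-03, -3.76043940e-04]), 'contact_force': array([ 0.55706262, -0.1299087 ,  0.02649375]), 'torque': array([-0.00569172,  0.01824361,  0.00830582]), 'grasp_force': 0.0, 'finger_gap': 1.0058515488685715}
top [[415.7, 0.0, 250.1], [0.0, 415.7, 194.2], [0.0, 0.0, 1.0]] [[0.01, -1.0, 0.019, -0.025], [0.988, 0.013, 0.153, -0.532], [-0.153, 0.017, 0.988, -1.297], [0.0, 0.0, 0.0, 1.0]] ['frame', 'camera_matrix', 'view']
scene [[384.2, 0.0, 257.4], [0.0, 384.2, 194.6], [0.0, 0.0, 1.0]] [[0.797, 0.603, 0.013, -0.447], [-0.509, 0.66, 0.552, 0.231], [0.324, -0.447, 0.834, -1.221], [0.0, 0.0, 0.0, 1.0]] ['frame', 'camera_matrix', 'view']
```

View pics/top0.png

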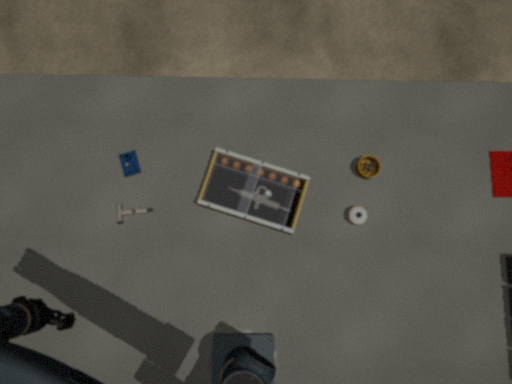

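View pics/scene0.png

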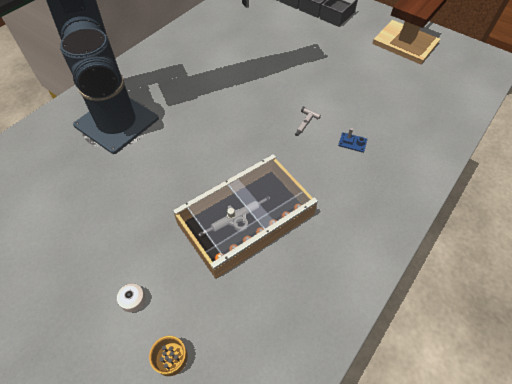

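```bash
python3 - <<'E'
import cv2,numpy as np
a=cv2.imread("pics/top0.png")[143:239,190:316];b=cv2.imread("pics/scene0.png")[150:275,170:322]
a=cv2.resize(a,None,fx=5,fy=5,interpolation=cv2.INTER_CUBIC)
b=cv2.resize(b,None,fx=5,fy=5,interpolation=cv2.INTER_CUBIC)
a=cv2.convertScaleAbs(a,alpha=1.5)
cv2.imwrite("pics/a.png",a);cv2.imwrite("pics/b.png",b[:600,:800])
E
```

```text
(no output)
```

View pics/a.png

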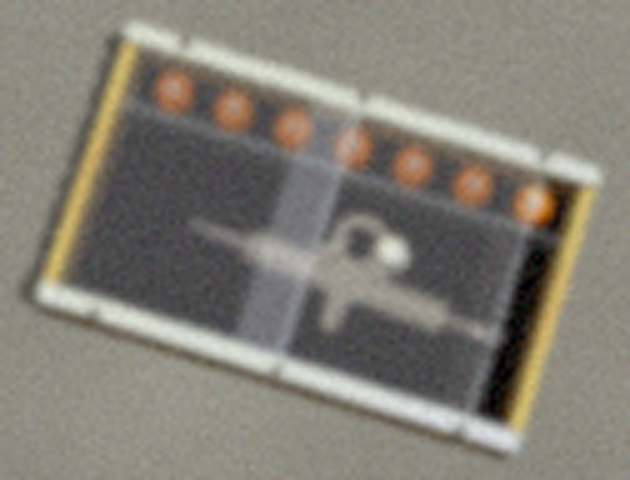

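View pics/b.png

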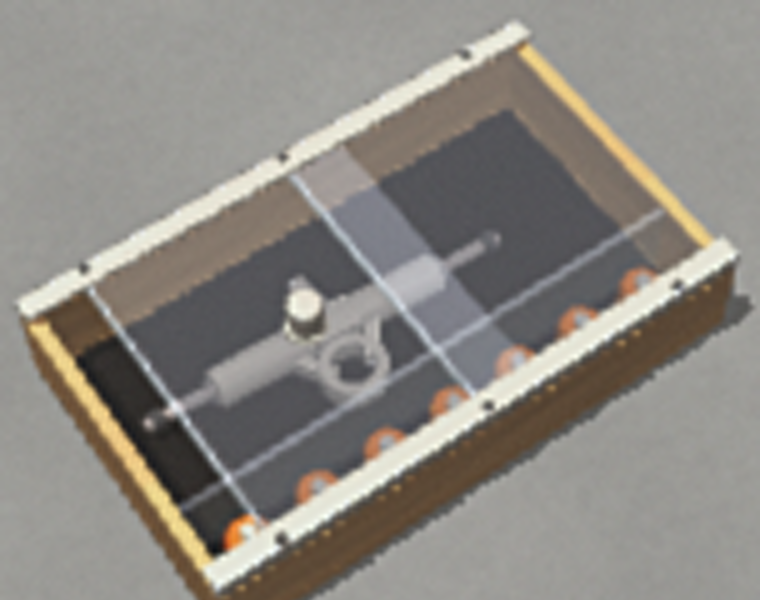

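```bash
cat > h.py <<'E'
import numpy as np,cv2
from workcell import bot,cams
from scipy.spatial.transform import Rotation as R
def ray(g,uv):
    K,V=g["camera_matrix"],g["view"]
    d=np.linalg.solve(K,[uv[0],uv[1],1.]);d=np.array([d[0],-d[1],-d[2]])
    Rm=V[:3,:3];return -Rm.T@V[:3,3],Rm.T@d
def onz(g,uv,z):
    o,d=ray(g,uv);return o+d*(z-o[2])/d[2]
def proj(g,p):
    c=g["view"][:3,:3]@np.asarray(p)+g["view"][:3,3];u=g["camera_matrix"]@[c[0],-c[1],-c[2]];return u[:2]/u[2]
E
python3 - <<'E'
from h import *
T=cams.grab_frame("top");S=cams.grab_frame("scene")
t=lambda u,v:((u+.5)/5-.5+190,(v+.5)/5-.5+143)
s=lambda u,v:((u+.5)/5-.5+170,(v+.5)/5-.5+150)
tc=[t(128,20),t(605,168),t(38,302),t(517,453)];sc=[s(740,250),s(215,592),s(517,22),s(18,305)]
P=[]
for a,b in zip(tc,sc):
    p,q=onz(T,a,.069),onz(S,b,.069);print(p.round(4),q.round(4));P.append((p+q)/2)
P=np.array(P);print("len",np.linalg.norm(P[0]-P[1]),np.linalg.norm(P[2]-P[3]),"wid",np.linalg.norm(P[0]-P[2]),np.linalg.norm(P[1]-P[3]))
c=P.mean(0);y=(P[0]-P[1]+P[2]-P[3])[:2];y/=np.linalg.norm(y);x=np.array([y[1],-y[0]])
print("centre",c,"case y axis",y,"ang x deg",np.degrees(np.arctan2(x[1],x[0])))
C=lambda p:np.round([(p[:2]-c[:2])@x,(p[:2]-c[:2])@y],4)
for n,a,b,z in(("knob",t(394,252),s(304,300),.087),("front",t(490,332),s(150,420),.011),("rear",t(195,222),s(490,238),.011),("coveredgeR",t(525,235),s(95,290),.065)):
    p,q=onz(T,a,z),onz(S,b,z);print(n,p.round(4),q.round(4),"case",C(p),C(q))
E
```

```text
[0.6811 0.0952 0.069 ] [0.6803 0.0973 0.069 ]
[ 0.5887 -0.21    0.069 ] [ 0.5889 -0.2082  0.069 ]
[0.4983 0.1474 0.069 ] [0.5012 0.1496 0.069 ]
[ 0.4073 -0.1528  0.069 ] [ 0.4104 -0.152   0.069 ]
len 0.3188600476831742 0.31431604812558955 wid 0.1883386649972303 0.18870560800271086
centre [ 0.54452867 -0.02918492  0.069     ] case y axis [0.28867227 0.95742797] ang x deg -16.778483222035224
knob [ 0.53   -0.0747  0.087 ] [ 0.5296 -0.0704  0.087 ] case [-0.0007 -0.0477] [-0.0024 -0.0437]
front [ 0.4898 -0.1426  0.011 ] [ 0.4806 -0.1414  0.011 ] case [-0.0197 -0.1244] [-0.0288 -0.1259]
rear [0.5604 0.0521 0.011 ] [0.5534 0.0566 0.011 ] case [-0.0082  0.0824] [-0.0162  0.0846]
coveredgeR [ 0.5455 -0.1592  0.065 ] [ 0.4328 -0.1205  0.065 ] case [ 0.0385 -0.1242] [-0.0806 -0.1197]
```

```bash
cat >> h.py <<'E'
C0=np.array([.5445,-.0292]);A=np.radians(-16.8);X=np.array([np.cos(A),np.sin(A)]);Y=np.array([-X[1],X[0]])
def w(cx,cy,z): return np.r_[C0+cx*X+cy*Y,z]
def case(p): return np.r_[X@(p[:2]-C0),Y@(p[:2]-C0),p[2]]
def plan(target,close):  # close: direction (2-vec) along which fingers close
    s=bot.sense();M=R.from_quat(s["tcp_rot"]).as_matrix();d=M.T@(target-s["position"])
    y=M[:2,1];a=np.arctan2(close[1],close[0])-np.arctan2(y[1],y[0]);a=(a+np.pi/2)%np.pi-np.pi/2
    print("shift units",(d/.5).round(4),"tool-z yaw units",round(-a/(np.pi/4),3),"q",s["q"].round(3),"tcp case",case(s["position"]).round(4),"t",s["clock"],"\naxes x,y:",(M[:,0]).round(3),M[:,1].round(3),"z",M[:,2].round(3))
E
python3 -c "
from h import *
plan(w(-.0015,-.046,.13),Y)"
```

```text
shift units [-1.0384 -0.7924  0.1517] tool-z yaw units -0.109 q [ 1.064  0.048  0.098  1.622 -0.     1.443] tcp case [-0.4849  0.3932  0.2053] t 0.2 
axes x,y: [-0.929  0.37   0.   ] [ 0.37   0.929 -0.002] z [-0.001 -0.001 -1.   ]
```

Request:
apply_moves(
  increments=[
    [[0, 0, 0], -0.109],
    [[-0.054, -0.049, 0], 0],
    [[-0.054, -0.049, 0], 0],
    [[-0.054, -0.049, 0], 0],
    [[-0.054, -0.049, 0], 0],
    [[-0.054, -0.049, 0], 0],
    [[-0.054, -0.049, 0], 0],
    [[-0.054, -0.049, 0], 0],
    [[-0.054, -0.049, 0], 0],
    [[-0.054, -0.049, 0], 0],
    [[-0.054, -0.049, 0], 0],
    [[-0.054, -0.049, 0], 0],
  ],
)

```text
clock: 1.2
position: [0.4011, 0.1423, 0.2061]
tcp_rot: [0.146, 0.989, 0.0, 0.0]
contact_force: [-0.0, 0.8, 0.1]
finger_gap: 0.999
grasp_force: 0.0
```

Request:
apply_moves(
  increments=[
    [[-0.054, -0.049, 0.02], 0],
    [[-0.054, -0.049, 0.02], 0],
    [[-0.054, -0.049, 0.03], 0],
    [[-0.054, -0.049, 0.03], 0],
    [[-0.04, -0.04, 0.03], 0],
    [[0, 0, 0], 0],
    [[0, 0, 0], 0],
  ],
)

```text
clock: 1.78
position: [0.488, -0.0071, 0.1393]
tcp_rot: [0.148, 0.989, 0.0, -0.002]
contact_force: [-0.3, 1.2, -0.7]
finger_gap: 1.001
grasp_force: 0.0
```

```bash
python3 -c "
from h import *
plan(w(-.0015,-.046,.0705),Y)
g=cams.grab_frame('wrist');cv2.imwrite('pics/w1.png',g['frame'])
print(proj(g,w(-.0015,-.046,.087)),g['view'].round(3).tolist())"
```

```text
shift units [-0.1187 -0.1013  0.1372] tool-z yaw units -0.004 q [-0.152 -0.048 -0.13   1.493  0.     0.144] tcp case [-0.0604  0.0049  0.1393] t 1.7833 
axes x,y: [-0.956  0.292  0.004] [ 0.292  0.956 -0.   ] z [-0.004  0.001 -1.   ]
[187.23188249 278.4249352 ] [[0.292, 0.957, -0.0, -0.135], [-0.924, 0.282, -0.259, 0.469], [-0.247, 0.076, 0.966, -0.192], [0.0, 0.0, 0.0, 1.0]]
```

View pics/w1.png

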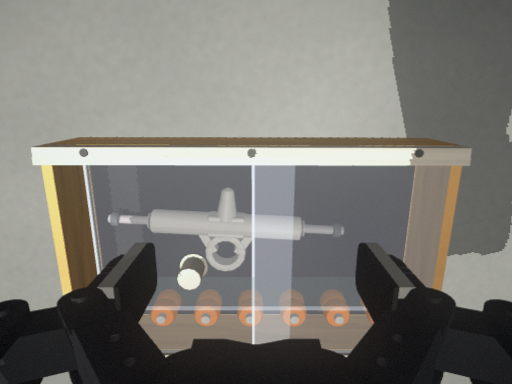

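```bash
python3 -c "
from h import *
g=cams.grab_frame('wrist')
for n,uv,z in (('front',(109,218),.017),('rear',(344,230),.017),('knob',(189,278),.087),('railL',(33,151),.069),('railR',(470,151),.069),('barrelF',(150,222),.017),('barrelR',(303,229),.017)): print(n,case(onz(g,uv,z)).round(4))
"
```

```text
front [-0.0229 -0.13    0.017 ]
rear [-0.0109  0.0876  0.017 ]
knob [-0.001  -0.0439  0.087 ]
railL [-0.0924 -0.1545  0.069 ]
railR [-0.0921  0.1594  0.069 ]
barrelF [-0.019  -0.0925  0.017 ]
barrelR [-0.0119  0.0494  0.017 ]
```

Request:
apply_moves(
  increments=[
    [[-0.06, -0.05, 0], 0],
    [[-0.059, -0.051, 0], 0],
    [[0, 0, 0.04], 0],
    [[0, 0, 0.04], 0],
    [[0, 0, 0.04], 0],
    [[0, 0, 0.015], 0],
    [[0, 0, 0], 0],
    [[0, 0, 0], 0],
  ],
)

```text
clock: 2.55
position: [0.5315, -0.0706, 0.0745]
tcp_rot: [0.145, 0.989, 0.0, 0.0]
contact_force: [-0.3, 0.5, -0.5]
finger_gap: 0.998
grasp_force: 0.0
```

Request:
apply_moves(
  increments=[
    [[0, 0, 0], 0],
    [[0, 0, 0], 0],
    [[0, 0, 0], 0],
    [[0, 0, 0], 0],
    [[0, 0, 0], 0],
    [[0, 0, 0], 0],
    [[0, 0, 0], 0],
    [[0, 0, 0], 0],
  ],
  claw=1,
)

```text
clock: 3.22
position: [0.5313, -0.0716, 0.0736]
tcp_rot: [0.146, 0.989, 0.0, -0.0]
contact_force: [0.9, -0.2, -0.2]
finger_gap: -0.002
grasp_force: 0.0
```

```bash
python3 -c "
from h import *
plan(w(-.0015,.077,.0705),Y);print(bot.sense()['finger_gap'],bot.sense()['contact_force'])"
```

```text
shift units [0.0023 0.2428 0.0061] tool-z yaw units -0.0 q [-0.259  0.089 -0.121  1.361 -0.     0.034] tcp case [-0.0003 -0.0444  0.0736] t 3.2167 
axes x,y: [-0.957  0.289  0.   ] [ 0.289  0.957 -0.   ] z [-0.  0. -1.]
-0.0021182958949814384 [ 0.87099011 -0.1614638  -0.16660482]
```

```bash
python3 -c "
from h import *
g=cams.grab_frame('wrist');s=cams.grab_frame('scene')['frame'][150:275,170:322];t=cams.grab_frame('top')['frame'][143:239,190:316]
im=np.zeros((600,800,3),np.uint8);im[:384,:512]=g['frame'];im[384:384+216,:]=0
im[:288,512:800]=cv2.resize(t,(378,288))[:, :288];im[300:600,435:800]=cv2.resize(s,(365,300))
cv2.imwrite('pics/w2.png',im);print(proj(g,bot.sense()['position']))"
```

```text
[256.56893485 229.01964264]
```

View pics/w2.png

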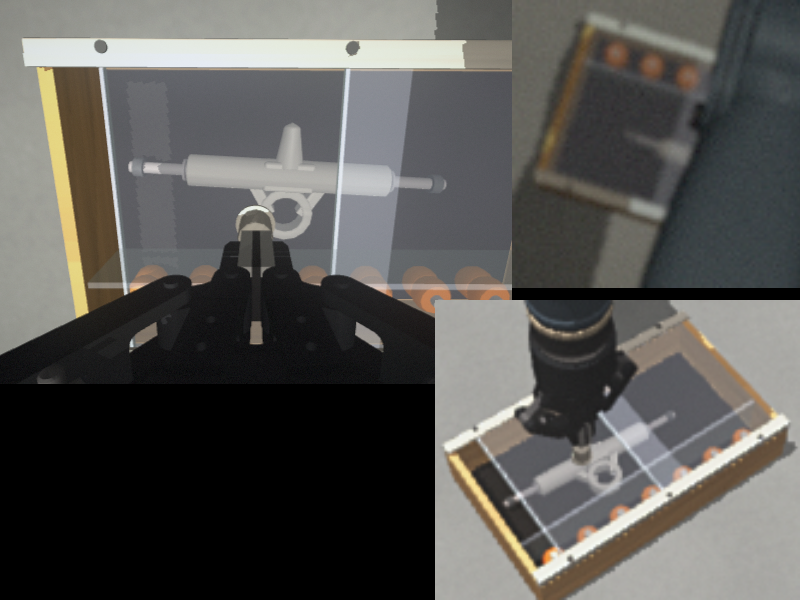

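```bash
python3 -c "
from h import *
g=cams.grab_frame('wrist')
cv2.imwrite('pics/w3.png',cv2.resize(g['frame'][190:350,160:350],None,fx=3.5,fy=3.5,interpolation=cv2.INTER_CUBIC))
print(-g['view'][:3,:3].T@g['view'][:3,3],bot.sense()['position'])
for uv in ((256,208),(256,222)):
  for z in (.076,.087): print(uv,z,case(onz(g,uv,z)).round(4))
for x in (-.011,0,.011): print(x, proj(g,w(x,-.0445,.0736)), proj(g,w(x,-.0445,.087)))
"
```

```text
[ 0.46760583 -0.05274133  0.24117385] [ 0.53132259 -0.07157692  0.07351661]
(256, 208) 0.076 [-0.0131 -0.0447  0.076 ]
(256, 208) 0.087 [-0.0167 -0.0447  0.087 ]
(256, 222) 0.076 [-0.0054 -0.0447  0.076 ]
(256, 222) 0.087 [-0.0094 -0.0447  0.087 ]
-0.011 [256.3315303  210.34866584] [256.36817972 219.0170609 ]
0 [256.31785823 229.82963835] [256.35280836 239.86218668]
0.011 [256.30461967 248.69292328] [256.33796164 259.99586001]
```

View pics/w3.png

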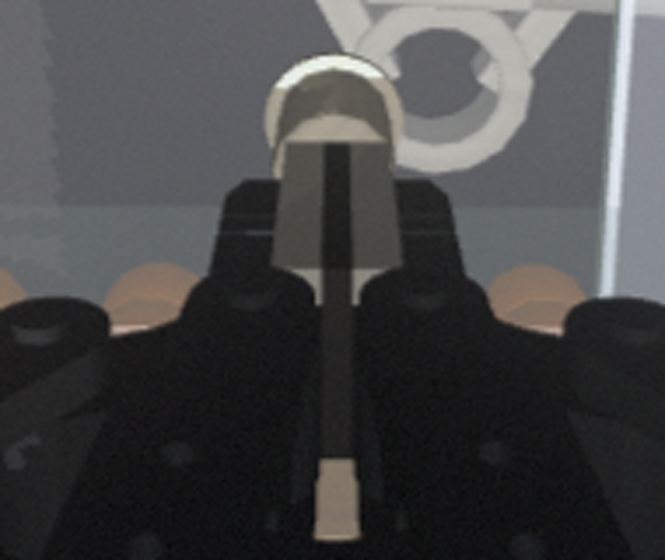

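```bash
python3 -c "
from h import *
s=cams.grab_frame('scene');p=bot.sense()['position']
print('tcp px',proj(s,p),'with z+.02',proj(s,p+[0,0,.02]))
print('knob top px pred',proj(s,w(-.0005,-.0445,.087)),'knob base',proj(s,w(-.0005,-.0445,.065)),'seen0',170+304/5,150+300/5)
o=cv2.imread('pics/scene0.png').astype(int);n=s['frame'].astype(int)
for r in range(196,222): print(r,' '.join('%3d/%3d'%(o[r,c].mean(),n[r,c].mean()) for c in range(224,242,1)))
"
```

```text
tcp px [230.87516607 213.10666131] with z+.02 [230.51341093 208.91903058]
knob top px pred [230.55077939 210.28725014] knob base [230.94503781 214.83331011] seen0 230.8 210.0
196 124/ 34 122/ 34 119/ 35 104/ 35  94/ 36  87/ 37  84/ 33  83/ 36  84/ 37  85/ 35  81/ 32  86/ 33 118/ 30 178/ 36 172/ 85 136/128 127/ 66 130/ 83
197 125/ 37 121/ 38 115/ 35  87/ 37  84/ 35  86/ 36  85/ 35  85/ 34  86/ 38  84/ 32  84/ 35  83/ 35  89/ 33 130/ 78 177/190 172/195 134/141 127/135
198 117/ 37  90/ 35  89/ 35  84/ 36  85/ 36  85/ 37  83/ 36  84/ 35  85/ 36  85/ 33  85/ 35  84/ 33  82/ 27  90/ 57 130/147 177/198 154/171 129/142
199  88/ 41  81/ 38  84/ 34  84/ 36  85/ 38  85/ 34  85/ 33  86/ 36  85/ 36  86/ 33  86/ 33  84/ 32  85/ 34  82/ 50  90/ 98 136/150 193/209 141/153
200  83/ 42  84/ 42  84/ 35  85/ 36  84/ 34  85/ 36  85/ 36  85/ 34  85/ 35  86/ 35  86/ 35  83/ 34  85/ 49  82/ 85  83/ 88  98/108 162/177 190/204
201  85/ 40  84/ 39  84/ 35  87/ 36  85/ 32  86/ 36  85/ 35  84/ 38  85/ 55  87/ 66  84/ 51  86/ 33  86/ 51  84/ 93  82/ 87  81/ 87 114/122 182/197
202  85/ 38  85/ 36  86/ 37  86/ 34  
[... 2222 characters left out ...]
/125 156/108 118/ 93 102/ 91 153/112 181/126 173/148 165/178 148/160 150/164 162/175 164/180 165/181 166/181
218 162/177 165/181 168/183 159/175 154/153 153/124 159/117 154/115 155/122 143/139 146/153 145/160 160/175 167/181 168/181 159/174 153/168 147/162
219 166/183 168/183 165/183 165/181 162/178 162/175 159/167 151/159 152/159 127/141 138/154 162/177 168/182 155/169 135/147 133/144 131/142 126/137
220 166/181 165/180 165/177 163/179 159/174 154/171 150/166 145/160 138/152 132/144 153/167 168/181 156/173 130/142 127/138 126/139 125/138 122/133
221 164/179 164/178 160/173 154/169 150/165 147/163 156/170 161/177 148/162 126/143 162/178 165/180 135/149 123/135 123/134 107/116  98/106  97/106
```

```bash
python3 -c "
from h import *
g=cams.grab_frame('wrist');p=bot.sense()
print(g['camera_matrix'].round(1).tolist())
for uv in ((101,47),(352,48)):
  for z in (.056,.069): print(uv,z,case(onz(g,uv,z)).round(4))
V1=np.array([[0.292, 0.957, -0.0, -0.135], [-0.924, 0.282, -0.259, 0.469], [-0.247, 0.076, 0.966, -0.192],[0,0,0,1]])
h={'camera_matrix':g['camera_matrix'],'view':V1}
for uv in ((83.5,153),(251.5,153),(419,153)):print('w1',uv,case(onz(h,uv,.069)).round(4))
# finger tip pixels
for z in (.0736,.087,.09,.1): print('tip',z,case(onz(g,(256,230.6),z)).round(4), case(onz(g,(241.5,230.6),z)).round(4))
for n in (.065,.087): print('knob disc edge top',case(onz(g,(255,206),n)))
print('cover edge',case(onz(g,(105,100),.065)))
print(p['position'],p['contact_force'],p['torque'],p['q'])
"
```

```text
[[334.0, 0.0, 255.8], [0.0, 334.0, 191.7], [0.0, 0.0, 1.0]]
(101, 47) 0.056 [-0.0934 -0.1244  0.056 ]
(101, 47) 0.069 [-0.0916 -0.1188  0.069 ]
(352, 48) 0.056 [-0.093   0.0047  0.056 ]
(352, 48) 0.069 [-0.0912  0.0012  0.069 ]
w1 (83.5, 153) [-0.0912 -0.119   0.069 ]
w1 (251.5, 153) [-0.0908  0.0012  0.069 ]
w1 (419, 153) [-0.0905  0.1211  0.069 ]
tip 0.0736 [ 0.0005 -0.0447  0.0736] [ 0.0005 -0.0524  0.0736]
tip 0.087 [-0.0049 -0.0447  0.087 ] [-0.0049 -0.0518  0.087 ]
tip 0.09 [-0.0061 -0.0447  0.09  ] [-0.0061 -0.0517  0.09  ]
tip 0.1 [-0.0101 -0.0447  0.1   ] [-0.0101 -0.0512  0.1   ]
knob disc edge top [-0.01064585 -0.04520834  0.065     ]
knob disc edge top [-0.01765778 -0.04515074  0.087     ]
cover edge [-0.0671594  -0.12148916  0.065     ]
[ 0.53136582 -0.07157911  0.07355199] [ 0.13410803  0.33383986 -0.01916459] [-0.0062935  -0.0348496  -0.00702123] [-2.58998464e-01  8.89800427e-02 -1.21366481e-01  1.36054240e+00
 -6.69485035e-06  3.42105842e-02]
```

Request:
apply_moves(
  increments=[
    [[0, 0, 0], 0],
    [[0, 0, 0], 0],
    [[0, 0, 0], 0],
    [[0, 0, 0], 0],
    [[0, 0, 0], 0],
    [[0, 0, 0], 0],
    [[0, 0, 0.012], 0],
    [[0, 0, 0.008], 0],
    [[0, 0, 0], 0],
  ],
  claw=0,
)

```text
clock: 4.27
position: [0.5304, -0.0713, 0.0621]
tcp_rot: [0.146, 0.989, 0.0, -0.001]
contact_force: [0.6, -0.7, 0.0]
finger_gap: 1.001
grasp_force: 0.0
```

Request:
apply_moves(
  increments=[
    [[0, 0, 0], 0],
    [[0, 0, 0], 0],
    [[0, 0, 0], 0],
    [[0, 0, 0], 0],
    [[0, 0, 0], 0],
    [[0, 0, 0], 0],
    [[0, 0, 0], 0],
  ],
  claw=1,
)

```text
clock: 4.85
position: [0.5315, -0.0716, 0.0637]
tcp_rot: [0.146, 0.989, -0.0, 0.0]
contact_force: [-0.2, 0.1, -0.0]
finger_gap: 0.007
grasp_force: 0.0
```

```bash
python3 -c "
from h import *
print(bot.tcp_to_grasp,bot.sense()['finger_gap'],bot.sense()['grasp_force'])
cv2.imwrite('pics/w4.png',cv2.resize(cams.grab_frame('wrist')['frame'][190:350,160:350],None,fx=2,fy=2))
s=cams.grab_frame('scene')['frame']
for r in range(200,222): print(r,' '.join('%3d'%s[r,c].mean() for c in range(224,242,1)))
"
```

```text
-0.0187 0.007295041713629521 0.0
200  41  36  37  36  36  36  35  35  39  34  35  32  34  38  74 112 180 209
201  41  38  36  35  35  36  36  35  33  34  35  34  33  45  86  90 122 197
202  41  41  38  36  36  36  36  33  34  32  36  32  36  61  88  87  89 136
203  40  40  38  34  37  35  36  36  40  47  39  32  45  88  92  90  85  93
204  38  37  36  34  35  34  34  36  47  79  91  51  45  92  94  90  89  87
205  38  37  37  35  38  38  39  40  58  56  79  51  48  91  94  90  89  88
206  37  38  37  35  34  34  43  59  51  46  73  52  44  78  91  90  87  86
207  36  37  35  34  35  44  69  75  48  45  74  50  43  85  87  85  88  94
208  40  36  33  33  35  42  71  75  58  42  74  59  59  88  97  94 121 159
209  85  61  37  34  33  40  70  76  60  39  74  77  97 135 180 160 164 174
210  94  84  53  32  36  39  62  78  70  38  76 111 177 174 178 172 174 178
211  94  95  82  36  29  38  58  74  70  42  82 129 177 174 173 178 176 180
212  90  94  87  58  41  60  63  72  71  61 105 170 178 176 180 179 181 181
213  90  90  95 108  73 102  91  75  69  77 107 170 181 183 181 181 183 183
214  90  90  93 112  79  87  89  85  84  85 107 168 182 180 182 182 182 173
215  87  90 106 137  85  80  85  84  84  83 107 163 183 179 182 173 151 148
216  98 124 154 122 102  83  83  82  85  91 131 175 185 175 156 156 156 157
217 160 169 171 130 124 109  93  88 113 127 148 179 161 163 174 180 181 180
218 179 182 183 176 151 126 117 115 123 139 152 161 176 181 183 172 165 163
219 183 182 182 181 179 174 167 159 160 140 155 177 181 168 147 143 143 139
220 182 179 180 178 173 171 166 161 153 144 169 183 173 144 138 138 138 134
221 179 178 174 169 165 163 169 177 162 141 176 180 149 133 134 117 106 104
```

View pics/w4.png

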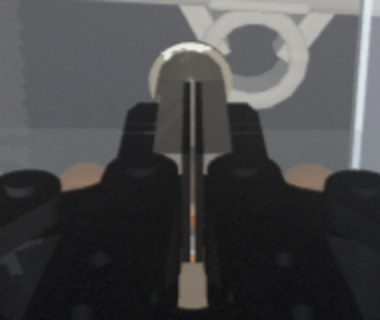

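Request:
apply_moves(
  increments=[
    [[0, 0, 0.004], 0],
    [[0, 0, 0], 0],
    [[0, 0, 0.002], 0],
    [[0, 0, 0], 0],
  ],
)

```text
clock: 5.28
position: [0.5317, -0.0717, 0.0618]
tcp_rot: [0.146, 0.989, -0.0, 0.001]
contact_force: [-1.6, 0.5, 4.7]
finger_gap: -0.003
grasp_force: 2.6
```

Request:
apply_moves(
  increments=[
    [[0, 0, 0.002], 0],
    [[0, 0, 0], 0],
    [[0, 0, 0.002], 0],
    [[0, 0, 0], 0],
  ],
)

```text
clock: 5.62
position: [0.5318, -0.0717, 0.0618]
tcp_rot: [0.146, 0.989, -0.0, 0.001]
contact_force: [-5.4, 0.5, 13.0]
finger_gap: 0.001
grasp_force: 6.2
```

Request:
apply_moves(
  increments=[
    [[0, 0, -0.02], 0],
    [[0, 0, -0.01], 0],
    [[0, 0, 0], 0],
    [[0, 0, 0], 0],
    [[0, 0, 0], 0],
    [[0, 0, 0], 0],
    [[0, 0, 0], 0],
  ],
  claw=0,
)

```text
clock: 6.2
position: [0.5309, -0.0714, 0.0728]
tcp_rot: [0.146, 0.989, 0.0, -0.001]
contact_force: [-0.5, 0.9, -0.5]
finger_gap: 0.973
grasp_force: 0.0
```

Request:
apply_moves(
  increments=[
    [[0, 0, 0.02], 0],
    [[0, 0, 0.02], 0],
    [[0, 0, 0.015], 0],
    [[0, 0, 0], 0],
    [[0, 0, 0], 0],
  ],
)

```text
clock: 6.62
position: [0.5301, -0.0712, 0.0445]
tcp_rot: [0.146, 0.989, 0.0, -0.002]
contact_force: [-1.1, -0.1, -0.9]
finger_gap: 0.995
grasp_force: 0.0
```

Request:
apply_moves(
  increments=[
    [[0, 0, 0], 0],
    [[0, 0, 0], 0],
    [[0, 0, 0], 0],
    [[0, 0, 0], 0],
    [[0, 0, 0], 0],
    [[0, 0, 0], 0],
    [[0, 0, 0], 0],
  ],
  claw=1,
)

```text
clock: 7.2
position: [0.5317, -0.0717, 0.0467]
tcp_rot: [0.146, 0.989, -0.0, 0.0]
contact_force: [0.1, 0.0, 2.0]
finger_gap: 0.178
grasp_force: 58.5
```

Request:
apply_moves(
  increments=[
    [[0, 0.02, 0], 0],
    [[0, 0.03, 0], 0],
    [[0, 0.03, 0], 0],
    [[0, 0.03, 0], 0],
    [[0, 0.03, 0], 0],
    [[0, 0.03, 0], 0],
    [[0, 0.03, 0], 0],
    [[0, 0.02, 0], 0],
    [[0, 0.016, 0], 0],
    [[0, 0.004, 0], 0],
    [[0, 0, 0], 0],
    [[0, 0, 0], 0],
  ],
)

```text
clock: 8.2
position: [0.5671, 0.0439, 0.0467]
tcp_rot: [0.146, 0.989, 0.001, 0.001]
contact_force: [2.0, 0.2, 2.7]
finger_gap: 0.178
grasp_force: 58.9
```

Request:
apply_moves(
  increments=[
    [[0, 0.002, 0], 0],
    [[0, 0.002, 0], 0],
    [[0, 0.002, 0], 0],
    [[0, 0, 0], 0],
    [[0, 0, 0], 0],
  ],
)

```text
clock: 8.62
position: [0.5676, 0.0454, 0.0467]
tcp_rot: [0.146, 0.989, -0.0, 0.001]
contact_force: [3.2, -2.9, 4.3]
finger_gap: 0.176
grasp_force: 59.1
```

```bash
python3 -c "
from h import *
plan(w(0,.077,.0435),Y);print(bot.sense()['contact_force']@np.r_[Y,0])"
```

```text
shift units [ 0.0011 -0.0021  0.0064] tool-z yaw units -0.001 q [-3.700e-02  1.850e-01 -6.900e-02  1.315e+00 -1.000e-03  2.570e-01] tcp case [0.0005 0.0781 0.0467] t 8.6167 
axes x,y: [-0.957  0.29  -0.002] [ 0.29   0.957 -0.001] z [ 0.001 -0.001 -1.   ]
-1.8590635075342299
```

Request:
apply_moves(
  increments=[
    [[0, 0.003, 0], 0],
    [[0, 0.003, 0], 0],
    [[0, 0, 0], 0],
    [[0, 0, 0], 0],
  ],
)

```text
clock: 8.95
position: [0.5676, 0.0453, 0.0467]
tcp_rot: [0.147, 0.989, -0.004, 0.0]
contact_force: [-0.1, -9.0, 6.3]
finger_gap: 0.178
grasp_force: 59.3
```

Request:
apply_moves(
  increments=[
    [[0, -0.004, 0], 0],
    [[0, 0, 0], 0],
    [[0, 0, 0], 0],
    [[0, 0, 0], 0],
    [[0, 0, 0], 0],
    [[0, 0, 0], 0],
    [[0, 0, -0.04], 0],
    [[0, 0, -0.06], 0],
    [[0, 0, -0.07], 0],
    [[0, 0, -0.07], 0],
    [[0, 0, 0], 0],
    [[0, 0, 0], 0],
  ],
  claw=0,
)

```text
clock: 9.95
position: [0.5695, 0.0474, 0.1698]
tcp_rot: [0.146, 0.989, 0.001, 0.003]
contact_force: [-0.3, -0.5, -0.1]
finger_gap: 0.997
grasp_force: 0.0
```

```bash
python3 -c "
from h import *
plan(w(-.019,-.0735,.13),X-.053*Y);print(bot.sense()['finger_gap'])
g=cams.grab_frame('wrist');cv2.imwrite('pics/w5.png',g['frame'])"
```

```text
shift units [ 0.0422 -0.3082  0.0787] tool-z yaw units -1.932 q [-0.035  0.156  0.143  1.551  0.     0.258] tcp case [0.0018 0.0805 0.1698] t 9.95 
axes x,y: [-0.957  0.289 -0.007] [0.289 0.957 0.002] z [ 0.007  0.    -1.   ]
0.9970549225968894
```

View pics/w5.png

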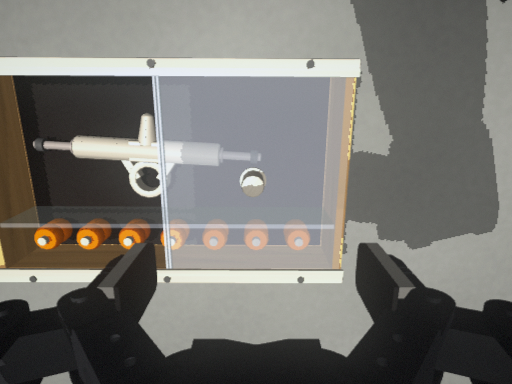

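Request:
apply_moves(
  increments=[
    [[0, -0.05, 0], 0],
    [[0.02, -0.08, 0], 0],
    [[0.022, -0.08, 0], 0],
    [[0, -0.08, 0], 0],
    [[0, -0.018, 0], 0],
    [[0, 0, 0], -0.15],
    [[0, 0, 0], -0.15],
    [[0, 0, 0], -0.15],
    [[0, 0, 0], -0.15],
    [[0, 0, 0], -0.15],
    [[0, 0, 0], -0.15],
    [[0, 0, 0], -0.15],
  ],
  claw=0.35,
)

```text
clock: 11.0
position: [0.5017, -0.0934, 0.1639]
tcp_rot: [-0.266, 0.964, 0.001, -0.001]
contact_force: [0.7, -1.8, -0.5]
finger_gap: 0.651
grasp_force: 0.0
```

Request:
apply_moves(
  increments=[
    [[0, 0, 0], -0.15],
    [[0, 0, 0], -0.15],
    [[0, 0, 0], -0.15],
    [[0, 0, 0], -0.15],
    [[0, 0, 0], -0.15],
    [[0, 0, 0], -0.132],
    [[0, 0, 0], 0],
    [[0, 0, 0], 0],
  ],
)

```text
clock: 11.67
position: [0.5019, -0.0936, 0.1645]
tcp_rot: [-0.574, 0.819, 0.001, -0.001]
contact_force: [-0.1, 1.3, -0.0]
finger_gap: 0.65
grasp_force: 0.0
```

```bash
python3 -c "
from h import *
h={'camera_matrix':np.array([[334,0,255.8],[0,334,191.7],[0,0,1.]])}
plan(w(-.019,-.0735,.06),X-.053*Y);print(bot.sense()['finger_gap'])
g=cams.grab_frame('wrist');cv2.imwrite('pics/w6.png',g['frame'])
im=g['frame'];
for y in (-.09,-.0735,-.055): print(y,proj(g,w(-.019+.053*(y+.0735),y,.017)), proj(g,w(-.008+.053*(y+.0735),y,.017)),proj(g,w(-.03+.053*(y+.0735),y,.017)))
print(proj(g,w(-.0229,-.130,.017)))"
```

```text
shift units [-0.0013 -0.0069  0.2089] tool-z yaw units -0.004 q [-0.316  0.008 -0.024  1.541  0.    -1.538] tcp case [-0.0222 -0.074   0.1645] t 11.6667 
axes x,y: [-0.342 -0.94  -0.   ] [-0.94   0.342  0.003] z [-0.003  0.001 -1.   ]
0.649512968705936
-0.09 [251.88661121 156.17442838] [240.33469246 156.81788317] [263.44719904 155.53049071]
-0.0735 [251.98240753 173.20017285] [240.58679626 173.82862191] [263.38645477 172.57125856]
-0.055 [252.08677701 191.74961174] [240.86146464 192.36190873] [263.32027497 191.13686826]
[252.62714188 112.83716346]
```

View pics/w6.png

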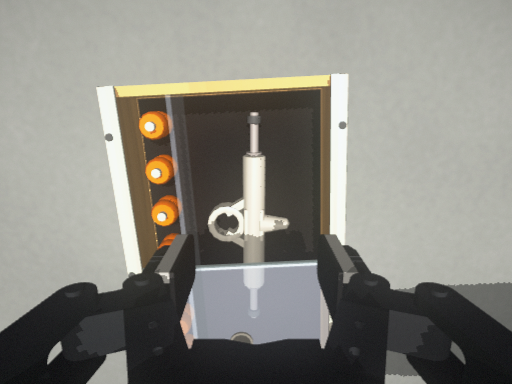

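Request:
apply_moves(
  increments=[
    [[0, 0, 0.05], 0],
    [[0, 0, 0.06], 0],
    [[0, 0, 0.06], 0],
    [[0, 0, 0.05], 0],
    [[0, 0, 0.05], 0],
    [[0, 0, 0.03], 0],
    [[0, 0, 0.02], 0],
    [[0, 0, 0], 0],
    [[0, 0, 0], 0],
  ],
)

```text
clock: 12.47
position: [0.5023, -0.094, 0.0059]
tcp_rot: [-0.574, 0.819, 0.0, -0.0]
contact_force: [0.8, 0.1, 0.5]
finger_gap: 0.653
grasp_force: 0.0
```

Request:
apply_moves(
  increments=[
    [[0, 0, 0.01], 0],
    [[0, 0, 0.01], 0],
    [[0, 0, 0.01], 0],
    [[0, 0, 0], 0],
    [[0, 0, 0], 0],
  ],
)

```text
clock: 12.88
position: [0.5024, -0.0941, -0.0091]
tcp_rot: [-0.575, 0.818, 0.0, -0.0]
contact_force: [-0.5, -0.3, -0.2]
finger_gap: 0.644
grasp_force: 0.0
```

```bash
python3 -c "
from h import *
plan(w(-.0215,-.0745,-.013),X-.053*Y);print(bot.sense()['finger_gap'],bot.sense()['contact_force'])"
```

```text
shift units [ 0.0003 -0.0001  0.0079] tool-z yaw units -0.001 q [-0.316  0.079 -0.301  1.191  0.    -1.541] tcp case [-0.0215 -0.0743 -0.0091] t 12.8833 
axes x,y: [-0.34 -0.94 -0.  ] [-0.94  0.34  0.  ] z [-0.  0. -1.]
0.6442687004954603 [-0.53830597 -0.31073861 -0.17663243]
```

Request:
apply_moves(
  increments=[
    [[0, 0, 0.006], 0],
    [[0, 0, 0], 0],
    [[0, 0, 0], 0],
  ],
)

```text
clock: 13.13
position: [0.5025, -0.0942, -0.0119]
tcp_rot: [-0.575, 0.818, 0.0, -0.0]
contact_force: [0.4, -0.2, -0.0]
finger_gap: 0.65
grasp_force: 0.0
```

Request:
apply_moves(
  increments=[
    [[0, 0, 0], 0],
    [[0, 0, 0], 0],
    [[0, 0, 0], 0],
    [[0, 0, 0], 0],
    [[0, 0, 0], 0],
    [[0, 0, 0], 0],
  ],
  claw=1,
)

```text
clock: 13.63
position: [0.503, -0.0944, -0.0114]
tcp_rot: [-0.575, 0.818, -0.0, 0.0]
contact_force: [-0.2, -0.2, 1.7]
finger_gap: 0.23
grasp_force: 58.9
```

```bash
cat >> h.py <<'E'
def prof():
    g=cams.grab_frame('wrist');im=cv2.cvtColor(g['frame'],cv2.COLOR_BGR2GRAY).astype(int)
    print('tcp',proj(g,bot.sense()['position']).round(1),case(bot.sense()['position']).round(4),bot.sense()['contact_force'].round(1),bot.sense()['torque'].round(2),bot.sense()['grasp_force'])
    for r in range(0,250,5):
        b=im[r]>110;b[:200]=0;b[310:]=0;c=np.flatnonzero(b)
        print((r,(c.min(),c.max()) if len(c) else None,im[r,254]),end=' ')
    print()
E
python3 -c "
from h import *
prof()"
```

```text
tcp [255.9 229.8] [-0.0209 -0.0744 -0.0115] [-0.4  0.4  2.7] [ 0.    0.1  -0.02] 58.91963303089142
(0, (np.int64(200), np.int64(309)), np.int64(161)) (5, (np.int64(200), np.int64(309)), np.int64(165)) (10, (np.int64(200), np.int64(309)), np.int64(163)) (15, (np.int64(200), np.int64(309)), np.int64(162)) (20, (np.int64(200), np.int64(309)), np.int64(161)) (25, (np.int64(200), np.int64(309)), np.int64(162)) (30, (np.int64(200), np.int64(309)), np.int64(167)) (35, (np.int64(200), np.int64(309)), np.int64(167)) (40, (np.int64(200), np.int64(309)), np.int64(214)) (45, (np.int64(200), np.int64(309)), np.int64(215)) (50, (np.int64(200), np.int64(309)), np.int64(215)) (55, (np.int64(200), np.int64(309)), np.int64(216)) (60, (np.int64(200), np.int64(309)), np.int64(215)) (65, (np.int64(200), np.int64(309)), np.int64(215)) (70, (np.int64(200), np.int64(269)), np.int64(174)) (75, None, np.int64(83)) (80, (np.int64(279), np.int64(309)), np.int64(84)) (85, (np.int64(200), np.int64(222)), np.int64(49)) (90, None, np.int64(46)) (95, None, np.int64(43)) (100, None, np.int64(41)) (105, None, np.int64
[... 629 characters left out ...]
int64(192)) (185, (np.int64(249), np.int64(265)), np.int64(194)) (190, (np.int64(249), np.int64(265)), np.int64(194)) (195, (np.int64(249), np.int64(265)), np.int64(196)) (200, (np.int64(248), np.int64(264)), np.int64(195)) (205, (np.int64(249), np.int64(264)), np.int64(196)) (210, (np.int64(248), np.int64(265)), np.int64(197)) (215, (np.int64(241), np.int64(272)), np.int64(117)) (220, (np.int64(234), np.int64(278)), np.int64(197)) (225, (np.int64(233), np.int64(280)), np.int64(122)) (230, (np.int64(233), np.int64(280)), np.int64(238)) (235, (np.int64(234), np.int64(278)), np.int64(236)) (240, (np.int64(234), np.int64(278)), np.int64(235)) (245, (np.int64(234), np.int64(278)), np.int64(236))
```

Request:
apply_moves(
  increments=[
    [[0, 0, -0.005], 0],
    [[0, 0, -0.01], 0],
    [[0, 0, -0.01], 0],
    [[0, 0, -0.005], 0],
    [[0, 0, 0], 0],
    [[0, 0, 0], 0],
  ],
)

```text
clock: 14.18
position: [0.5028, -0.0943, 0.0033]
tcp_rot: [-0.575, 0.818, -0.0, 0.0]
contact_force: [0.5, -1.1, -2.7]
finger_gap: 0.225
grasp_force: 58.8
```

```bash
python3 -c "
from h import *
prof()"
```

```text
tcp [256.3 229.6] [-0.0214 -0.0744  0.0031] [-0.  -0.  -2.4] [-0.11 -0.02 -0.02] 58.800979256629944
(0, (np.int64(200), np.int64(309)), np.int64(157)) (5, (np.int64(200), np.int64(309)), np.int64(158)) (10, (np.int64(200), np.int64(309)), np.int64(162)) (15, (np.int64(200), np.int64(309)), np.int64(164)) (20, (np.int64(200), np.int64(309)), np.int64(162)) (25, (np.int64(200), np.int64(309)), np.int64(161)) (30, (np.int64(200), np.int64(309)), np.int64(163)) (35, (np.int64(200), np.int64(309)), np.int64(165)) (40, (np.int64(200), np.int64(309)), np.int64(165)) (45, (np.int64(200), np.int64(309)), np.int64(165)) (50, (np.int64(200), np.int64(309)), np.int64(214)) (55, (np.int64(200), np.int64(309)), np.int64(214)) (60, (np.int64(200), np.int64(309)), np.int64(215)) (65, (np.int64(200), np.int64(309)), np.int64(214)) (70, (np.int64(200), np.int64(309)), np.int64(214)) (75, (np.int64(200), np.int64(250)), np.int64(101)) (80, None, np.int64(84)) (85, (np.int64(214), np.int64(251)), np.int64(97)) (90, None, np.int64(46)) (95, None, np.int64(46)) (100, None, np.int64(44)) (105, None, np.int
[... 605 characters left out ...]
int64(191)) (185, (np.int64(249), np.int64(265)), np.int64(190)) (190, (np.int64(249), np.int64(265)), np.int64(191)) (195, (np.int64(249), np.int64(265)), np.int64(192)) (200, (np.int64(249), np.int64(264)), np.int64(192)) (205, (np.int64(249), np.int64(264)), np.int64(193)) (210, (np.int64(248), np.int64(264)), np.int64(193)) (215, (np.int64(241), np.int64(261)), np.int64(134)) (220, (np.int64(234), np.int64(278)), np.int64(193)) (225, (np.int64(233), np.int64(280)), np.int64(121)) (230, (np.int64(233), np.int64(280)), np.int64(237)) (235, (np.int64(234), np.int64(278)), np.int64(233)) (240, (np.int64(235), np.int64(278)), np.int64(233)) (245, (np.int64(234), np.int64(278)), np.int64(234))
```

Request:
apply_moves(
  increments=[
    [[0, 0, 0], 0],
    [[0, 0, 0], 0],
    [[0, 0, 0], 0],
  ],
  claw=0.82,
)

```text
clock: 14.48
position: [0.5024, -0.0941, 0.0028]
tcp_rot: [-0.575, 0.818, 0.0, -0.0]
contact_force: [-0.0, -0.5, -2.3]
finger_gap: 0.226
grasp_force: 58.8
```

Request:
apply_moves(
  increments=[
    [[0, 0, 0], 0],
    [[0, 0, 0], 0],
    [[0, 0, 0], 0],
  ],
  claw=0.79,
)

```text
clock: 14.73
position: [0.5026, -0.0942, 0.0031]
tcp_rot: [-0.575, 0.818, 0.0, -0.0]
contact_force: [0.3, -0.8, -1.9]
finger_gap: 0.23
grasp_force: 58.8
```

Request:
apply_moves(
  increments=[
    [[0, 0, 0], 0],
    [[0, 0, 0], 0],
  ],
  claw=0.78,
)

```text
clock: 14.9
position: [0.5026, -0.0942, 0.0031]
tcp_rot: [-0.575, 0.818, 0.0, -0.0]
contact_force: [-0.6, 0.9, -2.9]
finger_gap: 0.23
grasp_force: 58.8
```

Request:
apply_moves(
  increments=[
    [[0, 0, 0], 0],
    [[0, 0, 0], 0],
  ],
  claw=0.773,
)

```text
clock: 15.07
position: [0.5026, -0.0942, 0.0031]
tcp_rot: [-0.575, 0.818, -0.0, -0.0]
contact_force: [-0.7, -0.0, -2.1]
finger_gap: 0.23
grasp_force: 55.0
```

Request:
apply_moves(
  increments=[
    [[0, 0, 0], 0],
    [[0, 0, 0], 0],
  ],
  claw=0.771,
)

```text
clock: 15.23
position: [0.5026, -0.0942, 0.0031]
tcp_rot: [-0.575, 0.818, -0.0, 0.0]
contact_force: [0.4, 0.3, -2.4]
finger_gap: 0.229
grasp_force: 51.0
```

Request:
apply_moves(
  increments=[
    [[0, 0, 0], 0],
    [[0, 0, 0], 0],
  ],
  claw=0.769,
)

```text
clock: 15.4
position: [0.5026, -0.0942, 0.0031]
tcp_rot: [-0.575, 0.818, 0.0, -0.0]
contact_force: [-0.3, 0.6, -1.9]
finger_gap: 0.233
grasp_force: 47.0
```

Request:
apply_moves(
  increments=[
    [[0, 0, 0], 0],
    [[0, 0, 0], 0],
    [[0, 0, 0], 0],
  ],
  claw=0.757,
)

```text
clock: 15.65
position: [0.5026, -0.0942, 0.0031]
tcp_rot: [-0.575, 0.818, -0.0, 0.0]
contact_force: [-0.1, 0.2, -1.8]
finger_gap: 0.241
grasp_force: 23.8
```

```bash
cat >> h.py <<'E'
def tilt():
    # front: rows of nut(bottom)->bright axle edge, barrel front edge along col 255
    g=cams.grab_frame('wrist');im=cv2.cvtColor(g['frame'],cv2.COLOR_BGR2GRAY).astype(int);c=im[:230,253:258].mean(1)
    e=np.diff(c);k=[(r,int(e[r])) for r in range(60,229) if abs(e[r])>25]
    s=bot.sense();print(k,'tau',s['torque'].round(3),'F',s['contact_force'].round(1),'grip',round(s['grasp_force'],1),'case',case(s['position']).round(4),'t',s['clock'])
E
python3 -c "
from h import *
tilt()"
```

```text
[(73, -52), (74, -65), (82, 34), (84, -40), (85, -35), (126, 39), (128, 80), (135, -89), (154, 41), (155, 29), (214, -33), (215, -58), (216, -25), (217, 41), (218, 61), (222, -51), (228, 62)] tau [-0.094  0.002  0.074] F [ 0.4 -0.8 -2.5] grip 23.8 case [-0.0213 -0.0743  0.0031] t 15.7
```

Request:
apply_moves(
  increments=[
    [[0, 0, 0], 0],
    [[0, 0, 0], 0],
    [[0, 0, 0], 0],
  ],
  claw=0.752,
)

```text
clock: 15.95
position: [0.5026, -0.0942, 0.0031]
tcp_rot: [-0.575, 0.818, 0.0, -0.0]
contact_force: [0.9, 0.1, -0.7]
finger_gap: 0.249
grasp_force: 14.7
```

```bash
python3 -c "
from h import *
tilt()"
```

```text
[(73, -51), (74, -64), (82, 34), (84, -41), (85, -36), (126, 39), (128, 83), (135, -83), (154, 41), (155, 30), (215, -64), (216, -29), (217, 29), (218, 71), (222, -55), (228, 49)] tau [-0.056  0.039  0.009] F [-0.8 -0.3 -2.4] grip 14.7 case [-0.0213 -0.0743  0.0031] t 16.0
```

Request:
apply_moves(
  increments=[
    [[0, 0, 0], 0],
    [[0, 0, 0], 0],
    [[0, 0, 0], 0],
  ],
  claw=0.749,
)

```text
clock: 16.25
position: [0.5027, -0.0942, 0.0033]
tcp_rot: [-0.575, 0.818, -0.0, 0.0]
contact_force: [-0.7, 0.7, -1.6]
finger_gap: 0.249
grasp_force: 9.2
```

```bash
python3 -c "
from h import *
tilt()"
```

```text
[(73, -55), (74, -62), (82, 39), (84, -45), (85, -33), (126, 40), (129, 37), (130, 54), (137, -81), (138, -42), (139, 35), (156, 25), (158, 26), (159, 37), (216, -65), (220, 64), (223, -68)] tau [-0.064  0.007 -0.002] F [-0.1  0.5 -1.6] grip 9.2 case [-0.0212 -0.0743  0.0032] t 16.3
```

Request:
apply_moves(
  increments=[
    [[0, 0, 0], 0],
    [[0, 0, 0], 0],
    [[0, 0, 0], 0],
  ],
  claw=0.747,
)

```text
clock: 16.55
position: [0.5027, -0.0942, 0.0032]
tcp_rot: [-0.575, 0.818, -0.0, 0.0]
contact_force: [0.1, -0.4, -2.0]
finger_gap: 0.255
grasp_force: 6.0
```

```bash
python3 -c "
from h import *
tilt()"
```

```text
[(73, -54), (74, -63), (82, 36), (84, -42), (85, -36), (126, 39), (129, 39), (130, 53), (137, -85), (138, -40), (139, 36), (159, 41), (216, -65), (220, 64), (223, -68)] tau [-0.061 -0.018  0.033] F [ 0.2 -0.5 -1.2] grip 6.0 case [-0.0213 -0.0743  0.0031] t 16.6
```

Request:
apply_moves(
  increments=[
    [[0, 0, -0.004], 0],
    [[0, 0, -0.004], 0],
    [[0, 0, -0.004], 0],
    [[0, 0, -0.004], 0],
    [[0, 0, -0.004], 0],
    [[0, 0, 0], 0],
    [[0, 0, 0], 0],
  ],
  claw=0.749,
)

```text
clock: 17.18
position: [0.5028, -0.0943, 0.0134]
tcp_rot: [-0.575, 0.818, -0.0, 0.0]
contact_force: [-0.4, 0.2, -2.1]
finger_gap: 0.255
grasp_force: 6.9
```

```bash
python3 -c "
from h import *
tilt()"
```

```text
[(76, -94), (77, -34), (83, 26), (85, -37), (86, -39), (127, 45), (132, 69), (139, -34), (140, -68), (142, 33), (161, 37), (217, -40), (218, -30), (222, 51), (225, -31)] tau [-0.078  0.009  0.007] F [-0.1 -0.1 -1.6] grip 6.9 case [-0.0212 -0.0744  0.0132] t 17.2333
```

```bash
cat >> h.py <<'E'
def pred():
    g=cams.grab_frame('wrist');p=bot.sense()['position'];G=p+[0,0,.0285];a=np.r_[Y,0]+np.r_[X,0]*.053
    for th in np.radians([0,3,6,9,12,15,18,21,25,30,40]):
        f=lambda l,h:proj(g,G-a*(l*np.cos(th)-h*np.sin(th))+np.array([0,0,l*np.sin(th)+h*np.cos(th)]))[1].round(1)
        print(np.degrees(th).round(),'barrel',f(.016,.011),'nut inner',f(.045,.005),f(.038,.005))
E
python3 -c "
from h import *
pred()"
```

```text
0.0 barrel 229.1 nut inner 156.6 173.5
3.0 barrel 231.3 nut inner 158.4 175.3
6.0 barrel 233.5 nut inner 160.5 177.4
9.0 barrel 235.8 nut inner 163.0 179.8
12.0 barrel 238.1 nut inner 165.8 182.5
15.0 barrel 240.5 nut inner 169.1 185.4
18.0 barrel 243.0 nut inner 172.7 188.7
21.0 barrel 245.5 nut inner 176.7 192.3
25.0 barrel 248.9 nut inner 182.7 197.5
30.0 barrel 253.2 nut inner 191.0 204.6
40.0 barrel 261.9 nut inner 210.7 221.1
```

Request:
apply_moves(
  increments=[
    [[0, 0, -0.004], 0],
    [[0, 0, -0.004], 0],
    [[0, 0, -0.004], 0],
    [[0, 0, -0.004], 0],
    [[0, 0, -0.004], 0],
    [[0, 0, -0.004], 0],
    [[0, 0, 0], 0],
    [[0, 0, 0], 0],
  ],
)

```text
clock: 17.95
position: [0.5028, -0.0943, 0.0254]
tcp_rot: [-0.575, 0.818, -0.0, 0.0]
contact_force: [0.4, -0.5, -1.0]
finger_gap: 0.254
grasp_force: 6.8
```

```bash
python3 -c "
from h import *
tilt()"
```

```text
[(78, -83), (79, -45), (85, 26), (86, -39), (87, -36), (129, 60), (136, 54), (143, -52), (144, -51), (163, 68), (165, -32), (219, -39), (224, 41)] tau [-0.093  0.052 -0.018] F [-0.4 -0.1 -1.7] grip 6.8 case [-0.0212 -0.0745  0.0252] t 18.0
```

Request:
apply_moves(
  increments=[
    [[0.006, 0, -0.002], 0],
    [[0.008, 0, -0.002], 0],
    [[0.008, 0, -0.002], 0],
    [[0.008, 0, -0.003], 0],
    [[0.008, 0, -0.003], 0],
    [[0.002, 0, 0], 0],
    [[0, 0, 0], 0],
  ],
  claw=0.75,
)

```text
clock: 18.58
position: [0.4958, -0.1137, 0.0313]
tcp_rot: [-0.574, 0.819, -0.0, 0.0]
contact_force: [-0.1, -0.1, -2.4]
finger_gap: 0.252
grasp_force: 7.9
```

```bash
python3 -c "
from h import *
tilt()
g=cams.grab_frame('wrist');cv2.imwrite('pics/w7.png',g['frame'])
s=cams.grab_frame('scene');cv2.imwrite('pics/s7.png',s['frame'])
p=bot.sense()['position'];G=p+[0,0,.0285];a=np.r_[Y,0]+np.r_[X,0]*.053
for L in (-.056,.16):
  for th in np.radians([5,10,15,20]): print(L,np.degrees(th).round(),'scene',proj(s,G+a*L*np.cos(th)-[0,0,L*np.sin(th)]).round(1),'wrist',proj(g,G+a*L*np.cos(th)-[0,0,L*np.sin(th)]).round(1))
"
```

```text
[(108, -44), (111, 44), (112, 58), (130, -42), (131, -40), (138, 44), (146, -71), (166, 59), (220, -37), (226, 32)] tau [-0.098 -0.047  0.019] F [-0.2 -1.  -2. ] grip 7.9 case [-0.0222 -0.0947  0.0313] t 18.6333
-0.056 5.0 scene [189.4 229.6] wrist [256.1 130.4]
-0.056 10.0 scene [189.3 228.5] wrist [256.1 133.1]
-0.056 15.0 scene [189.4 227.3] wrist [256.1 137.2]
-0.056 20.0 scene [189.7 226.1] wrist [256.1 142.7]
0.16 5.0 scene [262.7 194.3] wrist [256.2 479. ]
0.16 10.0 scene [262.  197.4] wrist [256.2 454.1]
0.16 15.0 scene [261.  200.7] wrist [256.2 430.8]
0.16 20.0 scene [259.6 204. ] wrist [256.1 409. ]
```

```bash
python3 -c "
from h import *
s=cv2.imread('pics/s7.png').mean(2).astype(int)
print('     '+' '.join('%3d'%c for c in range(238,272)))
for r in range(186,216): print(r,' '.join('%3d'%s[r,c] for c in range(238,272)))
"
```

```text
238 239 240 241 242 243 244 245 246 247 248 249 250 251 252 253 254 255 256 257 258 259 260 261 262 263 264 265 266 267 268 269 270 271
186 167 171 170 169 171 173 178 166 146 141 143 142 142 144 143 142 143 143 143 142 143 144 144 142 142 143 144 144 144 143 151 149 145 147
187 172 172 170 171 176 167 150 147 140 140 143 143 145 143 142 143 143 143 144 144 144 145 144 143 144 144 145 144 142 127 152 151 147 146
188 170 169 168 155 150 147 142 142 142 144 143 143 143 143 143 143 143 144 142 143 144 143 144 142 143 142 145 144 139 107 142 154 151 152
189 168 156 145 143 141 141 143 141 143 143 143 144 144 142 143 144 143 145 143 142 144 143 143 144 143 143 144 145 141  91  93 121 139 138
190 165 144 140 141 140 143 143 142 142 143 144 142 143 143 143 142 143 145 143 143 143 143 145 143 143 145 146 147 145  90  78  90  97  95
191 145 140 141 142 142 144 142 145 143 143 143 143 143 143 144 143 142 143 143 144 144 145 144 144 145 143 143 143 131  93  79  85  88  89
192 141 141 143 142 142 142 142 142 142 142 142 143 145 142 144 142 143 143 143 144 144 144 144 144 146 144 145 145 143 106 
[... 2535 characters left out ...]

211 128 125 124 122 118 113 108 103  96  81  72 145 228 178 140 141 142 142 142 144 143 143 143 143 145 144 144 144 143 142 149 170 189 189
212 120 116 114 111 102  97  85  60  51  44  34  67 167 216 152 139 141 143 145 144 142 144 143 144 143 144 144 141 144 149 170 188 170 151
213 107 100  95  87  61  54  46  38  36  36  34  35  92 187 195 149 140 143 143 144 143 144 143 143 143 142 142 148 170 188 189 170 145 140
214  87  59  54  46  37  37  35  37  37  38  35  34  48 117 198 197 151 143 141 143 143 144 145 144 143 144 162 181 190 170 150 144 141 141
215  45  36  37  35  37  36  38  40  37  38  39  37  33  51 124 201 197 150 139 141 144 142 142 142 148 171 190 190 170 144 138 137 140 142
```

Request:
apply_moves(
  increments=[
    [[0, 0, 0], 0],
    [[0, 0, 0], 0],
    [[0.008, 0, -0.003], 0],
    [[0.014, 0, -0.005], 0],
    [[0.014, 0, -0.005], 0],
    [[0.014, 0, -0.005], 0],
    [[0.014, 0, -0.005], 0],
    [[0.014, 0, -0.005], 0],
    [[0, 0, 0], 0],
    [[0, 0, 0], 0],
  ],
  claw=1,
)

```text
clock: 19.57
position: [0.4827, -0.1504, 0.0455]
tcp_rot: [-0.574, 0.819, -0.0, 0.0]
contact_force: [0.0, 0.2, -1.7]
finger_gap: 0.229
grasp_force: 58.8
```

Request:
apply_moves(
  increments=[
    [[0.014, 0, -0.005], 0],
    [[0.014, 0, -0.005], 0],
    [[0.014, 0, -0.005], 0],
    [[0.014, 0, -0.005], 0],
    [[0.014, 0, -0.005], 0],
    [[0.014, 0, -0.004], 0],
    [[0.014, 0, -0.004], 0],
    [[0.004, 0, 0], 0],
    [[0, 0, 0], 0],
    [[0, 0, 0], 0],
  ],
)

```text
clock: 20.4
position: [0.4651, -0.1977, 0.0615]
tcp_rot: [-0.574, 0.819, 0.0, 0.0]
contact_force: [-0.3, 0.3, -2.0]
finger_gap: 0.225
grasp_force: 58.8
```

```bash
python3 -c "
from h import *
tilt()
s=cams.grab_frame('scene')
p=bot.sense()['position'];G=p+[0,0,.0285];a=np.r_[Y,0]+np.r_[X,0]*.053
for th in np.radians([13,18,23]): print(proj(s,G+a*.16*np.cos(th)-[0,0,.16*np.sin(th)]).round(1),(G+a*.16*np.cos(th)-[0,0,.16*np.sin(th)]).round(3))
u,v=proj(s,G+a*.152-[0,0,.049]).astype(int)
im=s['frame'].mean(2).astype(int)
print('     '+' '.join('%3d'%c for c in range(u-16,u+16)))
for r in range(v-9,v+14): print(r,' '.join('%3d'%im[r,c] for c in range(u-16,u+16)))
"
```

```text
[(130, -26), (138, 44), (145, -42), (146, -46), (165, 36), (166, 41), (220, -36), (225, 35), (228, -29)] tau [-0.038  0.05   0.039] F [-0.2 -0.1 -2.3] grip 58.8 case [-0.0274 -0.184   0.0614] t 20.45
[232.4 208.7] [ 0.518 -0.05   0.054]
[231.4 212.1] [ 0.517 -0.054  0.04 ]
[230.  215.5] [ 0.515 -0.059  0.027]
     215 216 217 218 219 220 221 222 223 224 225 226 227 228 229 230 231 232 233 234 235 236 237 238 239 240 241 242 243 244 245 246
203  58  47  38  33  36  35  34  35  36  35  38  36  35  38  35  35  37  39  37  38  36  38  36  37  34  33  47 120 197 194 148 138
204  36  34  35  33  35  35  36  37  37  36  37  36  35  36  36  36  37  38  36  36  35  38  37  36  38  34  32  51 125 205 195 145
205  34  35  35  37  35  36  34  37  37  37  37  36  37  36  36  36  36  36  35  38  37  37  39  38  36  35  33  34  55 140 224 177
206  37  39  38  37  34  35  36  35  36  36  35  36  38  35  36  35  35  37  37  37  37  37  36  37  38  39  35  36  32  65 167 233
207  45  46  37  35  34  35  36  35  37  34  36  37  37  36  38  37  36  37  38  36  37  38  36  38  37  38  38  38  33  35  89 
[... 1679 characters left out ...]
  36  37  38  40  38  38  37  38  40  39
221 101  96  85  61  47  35  34  36  36  35  37  35  38  37  35  34  35  36  37  36  37  37  38  36  37  38  36  37  38  38  39  39
222  59  55  43  35  36  34  34  37  35  37  36  36  34  36  35  35  36  37  36  37  37  36  37  34  37  39  37  38  36  36  38  37
223  34  35  32  36  35  35  34  34  36  36  37  36  36  36  37  35  38  37  38  36  35  36  37  37  38  38  37  37  39  39  39  37
224  32  36  35  35  36  36  36  35  38  33  36  37  37  34  37  37  35  35  37  37  37  38  38  37  37  39  37  38  37  36  36  35
225  36  36  35  35  36  36  34  36  36  33  36  36  35  36  36  37  37  37  36  35  39  37  36  36  39  38  39  37  37  35  39  48
```

Request:
apply_moves(
  increments=[
    [[0, 0, -0.015], 0],
    [[0, 0, -0.03], 0],
    [[0, 0, -0.045], 0],
    [[0, 0, -0.05], 0],
    [[0, 0, -0.05], 0],
    [[0, 0, -0.05], 0],
    [[0, 0, -0.05], 0],
    [[0, 0, -0.05], 0],
    [[0, 0, -0.04], 0],
    [[0, 0, -0.03], 0],
    [[0, 0, -0.02], 0],
    [[0, 0, -0.01], 0],
  ],
)

```text
clock: 21.5
position: [0.466, -0.1977, 0.2843]
tcp_rot: [-0.575, 0.818, -0.002, 0.001]
contact_force: [0.9, 0.7, -1.8]
finger_gap: 0.23
grasp_force: 58.9
```

Request:
apply_moves(
  increments=[
    [[0, 0, 0], 0],
    [[0, 0, 0], 0],
    [[0, 0, 0], 0],
    [[0, 0, 0], 0],
    [[0, 0, 0], 0],
    [[0, 0, 0], 0],
  ],
)

```text
clock: 22.0
position: [0.4649, -0.1975, 0.2809]
tcp_rot: [-0.575, 0.818, 0.001, -0.0]
contact_force: [0.2, 0.1, -2.0]
finger_gap: 0.225
grasp_force: 58.9
```

```bash
python3 -c "
from h import *
tilt();s=bot.sense();print(s['joint_velocities'].round(3),s['finger_gap'])
g=cams.grab_frame('scene')
# cover edges check via scene: bright edge line at pane edge, and knob
im=g['frame'].mean(2).astype(int)
u,v=proj(g,w(.0005,.0779,.087));print('knob px pred',u,v,im[int(v)-2:int(v)+4,int(u)-6:int(u)+7])
p=s['position'];G=p+[0,0,.0285];a=np.r_[Y,0]+np.r_[X,0]*.053
e=G+a*.152-[0,0,.049];u,v=proj(g,e).astype(int);print('rear pred z',e[2],u,v);print(im[v-10:v+11,u-12:u+13])
"
```

```text
[(130, -26), (138, 46), (145, -39), (146, -51), (165, 33), (168, 29), (220, -38), (225, 35)] tau [-0.079  0.084 -0.015] F [-0.1  0.3 -1.9] grip 58.9 case [-0.0274 -0.1841  0.281 ] t 22.05
[-0.001 -0.001  0.006  0.001 -0.001  0.001] 0.22238870961367213
knob px pred 270.46763290621 186.74468795618517 [[141 141 141 141 139 137 139 139 154 145 141 141 142]
 [139 139 139 140 145 142 140 143 151 175 144 142 141]
 [139 141 141 140 148 144 143 141 144 148 141 142 141]
 [141 142 139 125 146 149 144 144 143 140 125 141 142]
 [141 140 137 102 138 149 147 146 143 127 120 141 142]
 [141 143 138  88  92 116 138 133 120  95 124 143 142]]
rear pred z 0.2605174494611909 226 158
[[ 93  94  94  92  94  96  93  92  93  93  95  94  94  93  94  95  94  94
   92  94  93  93  95  93  94]
 [ 95  94  93  96  92  96  93  95  94  94  94  93  92  92  94  95  93  94
   92  94  94  94  95  94  94]
 [ 96  94  93  96  95  94  93  94  93  95  92  94  94  94  93  93  92  94
   95  93  95  94  94  94  93]
 [ 95  93  93  93  95  96  95  95  95  95  95  94  92  94  92  93  93  94
   94  94  92  92  93  94  95]
 [ 94  93 
[... 1075 characters left out ...]
75  48  47  59  67  93  94  97  95  96
   96  95  95  97  98  98  95]
 [ 80  76  78  75  81  91  93  92  95  90  92  93  94  95  97  94  95  96
   96  96  95  97  97  98  98]
 [ 82  90  92  91  94  96  96  97  96  97  95  96  96  96  95  94  93  95
   96  98  95  99  98  98  97]
 [ 96  92  95  94  94  97  94  95  96  95  97  96  96  95  95  94  94  95
   95  98  97  97  97  99  98]
 [156  95  93  94  94  94  95  94  96  93  93  94  93  95  95  95  97  97
   96  98  98 100  97  96  98]
 [162  99  87  93  94  97  94  93  93  95  94  95  96  94  97  95  97  98
   97  96  98  95  98  96  96]
 [169 150  99  88  93  94  94  93  94  95  96  95  96  95  96  97  96  98
   97  97  97  98  98  97  97]]
```

```bash
python3 -c "
from workcell import finish_job
print(finish_job())"
```

```text
the job is handed in; nothing more can be done
None
```

The job is handed in: the cover is back against its stop, and the hanger was drawn out at about an 18° slant, clear of the pane. It is held at rest with its lowest point about 0.25 m above the counter (about 0.18 m above the case top). The other items were not touched, and the clock stood at about 22 s.

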